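# Square a pinned frame by its diagonals

## Task

Check the pinned aluminium frame for squareness with the spring-loaded slide rule: squeeze the rule's two posts together, lay it flat inside the frame and let it spring out with its tips seated in the corners, first on the diagonal from the corner with the tall post, then on the other diagonal, letting go of it each time to read it. If the two readings differ, leave the rule in the second diagonal and push the springy bumper on the end of the frame's near rail gently sideways until it reads the mean, so that both diagonals agree within 4 mm. Finish with the rule still seated there, and leave the other things on the worktop alone.

Things in the scene. Friction and masses are not known exactly. Their poses are not given: they have to be found in the camera images.
- frame: Frame of four bare aluminium bars 20 mm wide, lying on the worktop, pinned at the corners. Origin: on the worktop, centre of the frame when square; x to the far rail, y along the rails to the left. The far rail (at x = +70 mm, 180 mm between pins, 24 mm high) is screwed down. Side bars, 140 mm between pins, 20 mm high, swing together about its pins.
- near_rail: The frame's near rail, 180 mm between pins, 24 mm high, origin at its left pin on the worktop, axes as frame. It stays parallel to the far rail and shifts sideways, at the start up to 14 mm either way. Round knuckles stand on the pins (11 mm radius, 26 mm high, screw head to 29 mm); a white round bumper (20 mm diameter, centre 13.5 mm up) sits outside each.
- near_rail_mid (a point): Middle of the near rail, on its top (24 mm); its y in frame is 0 when the frame is square. The bumpers' end faces are 117 mm either side of it. The bumpers are springy, about 1.5 N per mm, 10 mm travel; the stiff pins hold by friction, so the rail moves only once the push reaches some 4 to 14 N, and stays there. Push with less than 20 N: more strains the pins.
- corner_far_left (a point): Inner far-left corner, the one whose pin carries the upright round steel post (14 mm diameter, top at 50 mm): where a rule tip's centre lies when seated, 5 mm from both bars (within 2 mm when the frame is askew), 9 mm above the worktop. On one diagonal with corner_near_right. Axes as frame.
- corner_near_right (a point): Inner near-right corner, same meaning; shifts sideways with the near rail. Axes as frame.
- corner_far_right (a point): Inner far-right corner, same meaning; on one diagonal with corner_near_left. Axes as frame.
- corner_near_left (a point): Inner near-left corner, same meaning; shifts sideways with the near rail. At y = +75 mm in frame when the frame is square (corner_near_right at -75 mm). Each mm of sideways shift makes one diagonal about 0.8 mm longer and the other 0.8 mm shorter. The rule's own spring cannot shift the frame.
- rule: Loose steel slide rule for inside lengths, 140 to 220 g, flat on the worktop: a bar 20 mm wide and 17 mm high with a round tip (10 mm diameter) at each end and two dark upright posts to pinch. Origin: on its underside, 80 mm from the fixed tip's centre, near the centre of mass when shut; x along the rule to the sliding tip.
- rule_posts (a point): On the rule, 45 mm above rule's origin: the height to pinch the posts (each 12 mm thick along x, 20 mm wide, top at 60 mm). The fixed one spans x = -13.5 to -1.5 mm, the sliding one +1.5 to +13.5 mm plus the reading. Squeezed from outside along x against the spring (3 to 5.4 N) they shut to 27 mm overall, this point then midway between the fingers; opening lets the rule spring out.
- rule_slide (a joint): Reading of the rule in m: 0 shut (160 mm between tip centres) to 0.040 fully sprung out (200 mm between tip centres). Distance between tip centres = 0.160 + reading. The frame's diagonals, tip centre to tip centre, are about 0.186 when it is square and 0.174 to 0.198 when askew.
- tip_fixed (a point): Centre of the rule's fixed tip, 9 mm above its underside, at x = -80 mm of rule.
- tip_slide (a point): Centre of the rule's sliding tip, 9 mm above its underside, at x = +80 mm plus the reading. Either tip may go in either corner of a diagonal.
- screwdriver: Bystander: loose red-handled screwdriver, 174 mm long, lying on the other side of the frame from the rule (they trade places).
- pen: Bystander: loose black and white pen, 135 mm, in front of the frame.
- jar_lid: Bystander: loose white screw lid, 67 mm across and 17 mm high, front right. A second one, front left, and all other things are fixed.
Not all that is in view belongs to the job. There is more than one size of the rule; the one meant has the size given above.

How it is judged:
By the outcome, as a careful person would: the job done as asked, in the order asked, and still so for the second after the job is handed in, with the robot touching nothing.
It also fails if it takes over 67 s, if anything falls off the work surface, if the arm or the gripper's body presses on something with over 40 N, if the wrist force passes 120 N, or if a joint passes its speed limit or range.

## Robot

A 7-joint arm with a two-finger parallel gripper is mounted at the origin on a cart in front of the work surface, level with it; the furniture and walls round the work are solid. World frame = base frame: x ahead of the robot, y to its left, z up, the work surface at z = 0. Lengths are in m, angles in rad, forces in N, time in s.
With the tool pointing down it reaches from about 0.4 to 0.85 m from the base axis. Payload 4.5 kg.
Tool frame: the origin (TCP) lies where the fingers leave the gripper's body, on its centre line; the fingertips stand 64 mm ahead of it and the grasp point (between the pads) lies 45 mm ahead of it; z points along the fingers, y is the line along which they close (so a half turn about z gives the same grasp; the last joint's range is limited). The gripper opens to 88 mm and grips with 3 to 60 N. Pads are 18 mm wide; open, the fingers measure 123 mm over their backs; the gripper's body (75 mm by 187 mm) begins 45 mm behind the grasp point.
Start: joints at [-1.236, 0.689, -0.195, 1.565, 0.157, 0.902, -0.215], TCP at [0.185, 0.597, 0.303] pointing down, gripper open.
Joint ranges: [-3.01, 3.01], [-0.46, 2.08], [-1.47, 1.51], [0.13, 2.56], [-1, 4.14], [0.04, 2.09], [-2.66, 2.66]. Speed limits (rad/s): [2.57, 2.57, 3.14, 3.14, 3.14, 3.14, 3.14].

## Interface

Orientations are given as a unit quaternion [x, y, z, w].
In Python, from plant import r gives the robot as it stands.
- The arm moves only by the tool play_rows, never from a script. Its arguments are lists of equal length, an entry for each row: "translation": the shift along the tool's x, y, z in m, a list of three; "delta_rot": the turn, a rotation vector about the tool's x, y, z in degrees, a list of three; "grip": the opening, from -1 (shut) to 1 (fully open). In form: {"translation": [[x, y, z], ...], "delta_rot": [[rx, ry, rz], ...], "grip": [grip, ...]}. A call has 1 to 20 rows; each row shifts and turns the commanded pose from where the row before left it, along the tool's axes as they then stand; what a row does not reach is not made up. A row lasts 1/8 s, in which the tool goes at most 62.5 mm and 10.7 degrees, less where a joint would pass 70% of its speed; a pose out of reach is approached as far as the arm can. A call with a gripper value outside its range is refused whole. The fingers move at their own pace and stop on an object; "squeeze" is the grip in N (left out, the last holds). Time passes only in rows, so rows that do not move let the fingers close. It gives the time, the measured TCP pose, the force, the opening and the grip force at its end, in the units of the state.
- r.get_state(): the state, without advancing time (a new reading comes with each control period).
- r.snapshot(name): name is "side" or "top" or "wrist"; returns the picture (400x640x3 uint8, blue, green, red); there is no depth.
- r.get_calibration(name): a dict with "intrinsics" (3x3 intrinsics, pixels), "eye" and "rotation" of the camera in the world. Camera axes: x right, y up, looking along -z (the intrinsics and any distortion apply to the point x, -y, -z); pixel columns grow to the right and rows downward; lengths in m; the calibration is good to about 2 mm. A picture is of the moment at which its call begins: read the wrist's pose just before it. get_calibration takes no time and is no camera call; for the wrist camera it gives the pose at the moment of the call.
- r.finish_job(): hands the job in; it is judged then, once.
Trained networks look in the newest picture that a camera, given by its name, has taken for a name from the list of things; names that differ only in an ending like _2 or _b are one class to them, and where a whole thing is asked for, a point or a joint stands for the part that bears it (a point fixed in the world has none). Each returns a list of dicts, best first, with "confidence" (0 to 1); they miss things now and then, are a little off and sometimes report something else, mostly with a low value. They report only what shows in the picture. A call takes as long as a camera call. They do not tell look-alikes from the thing itself.
- r.look_for(camera, target): "point" ([x, y, z] in m, in world coordinates, good to about 4 mm: the middle of the surface that is visible of it).
- r.silhouettes(camera, target): "pixels" (400x640 bool, what is visible of it).
The state is a dict: "clock": time; "q": joint angles; "qd": joint speeds; "joint_torque": joint torques, N m; "tool_pos": TCP position; "eef_rot": TCP orientation; "contact_force": force on the tool from outside, world axes, zero at the start; "moment": the same for the moment, N m; "opening": opening from 0.0 (shut) to 1.0 (fully open); "finger_force": force on a finger pad.
Only numpy, scipy, OpenCV 4.12 (cv2) and the standard library are available. Lean on these libraries where they do the work, as an engineer would, in place of code of your own. Each camera call takes 0.05 s, during which the arm holds its last target. There are 200 camera calls.

## Working session

There is one attempt and no reset: what is moved stays moved. The work goes in short steps, Python scripts to look and compute and a tool call to move; the robot and the scene stay as the last step left them, time stands still between calls to the robot, and variables do not carry over. Pictures are saved under pics/ and viewed, at most 10 in all, crops included, and the job is handed in when it is done.

Besides the shell and the picture viewer there is one more tool, called after "Emit:" in YAML: its name, and indented under it one key for each argument. play_rows: Moves the arm, as the interface text tells. Its arguments: {"type":"object","properties":{"translation":{"type":"array","items":{"type":"array","items":{"type":"number"}}},"delta_rot":{"type":"array","items":{"type":"array","items":{"type":"number"}}},"grip":{"type":"array","items":{"type":"number"}},"squeeze":{"type":"number"}},"required":["translation","delta_rot","grip"]}

```bash
mkdir -p pics; ls; cat > h.py <<'E'
import numpy as np, cv2
from plant import r
from scipy.spatial.transform import Rotation as R
def pix2w(cal,uv,z):
    K=np.array(cal["intrinsics"]);Rm=np.array(cal["rotation"]);e=np.array(cal["eye"])
    if Rm.shape!=(3,3): Rm=R.from_quat(Rm).as_matrix()
    d=np.linalg.solve(K,np.array([uv[0],uv[1],1.0]));d=Rm@np.array([d[0],-d[1],-d[2]])
    return e+d*(z-e[2])/d[2]
def w2pix(cal,p):
    K=np.array(cal["intrinsics"]);Rm=np.array(cal["rotation"]);e=np.array(cal["eye"])
    if Rm.shape!=(3,3): Rm=R.from_quat(Rm).as_matrix()
    c=Rm.T@(np.array(p)-e);c=K@np.array([c[0],-c[1],-c[2]]);return c[:2]/c[2]
E
python3 - <<'E'
from h import *
for n in("top","side"):
    cv2.imwrite(f"pics/{n}0.png",r.snapshot(n)); print(n,r.get_calibration(n))
    for t in("frame","near_rail","rule","rule_posts","screwdriver","pen","jar_lid","corner_far_left","tip_fixed","tip_slide"):
        try: print(t,[(np.round(d["point"],4).tolist(),round(d["confidence"],2)) for d in r.look_for(n,t)][:4])
        except Exception as e: print(t,e)
print(r.get_state())
E
```

```text
pics
top {'intrinsics': array([[450.0727978 ,   0.        , 317.57259057],
       [  0.        , 450.0727978 , 193.60581859],
       [  0.        ,   0.        ,   1.        ]]), 'eye': array([ 0.32656131, -0.01686253,  1.16008251]), 'rotation': array([-0.05721955,  0.06032672,  0.70694782, -0.70236129])}
frame [([0.5839, -0.0103, 0.02], 0.81)]
near_rail [([0.5064, 0.0041, 0.0275], 0.96), ([0.5686, -0.2974, 0.018], 0.28)]
rule [([0.5676, -0.2956, 0.0145], 0.93), ([0.4002, -0.3657, 0.0131], 0.88)]
rule_posts [([0.3979, -0.3662, 0.0174], 0.79), ([0.5696, -0.2962, 0.0175], 0.61)]
screwdriver [([0.4999, 0.0036, 0.0287], 0.67), ([0.5817, 0.2937, 0.0171], 0.63)]
pen [([0.4006, -0.0003, 0.0149], 0.83), ([0.5881, -0.0107, 0.0238], 0.74), ([0.5021, -0.0015, 0.0231], 0.52)]
jar_lid [([0.3662, -0.1367, 0.0147], 0.78)]
corner_far_left [([0.5824, -0.0117, 0.0296], 0.6)]
tip_fixed [([0.5679, -0.2988, 0.0152], 0.86), ([0.4042, -0.3629, 0.016], 0.6)]
tip_slide [([0.6023, -0.3033, 0.0156], 0.65), ([0.413, -0.3572, 0.0144], 0.52), ([0.5031, 0.0047, 0.033], 0.26)]
side {'intrinsics': array([[414.973768
[... 1021 characters left out ...]
clock': 1.1, 'q': array([-1.23620024,  0.68911123, -0.19460625,  1.56528687,  0.1573083 ,
        0.90251152, -0.21510999]), 'qd': array([ 0.00090527,  0.00051007,  0.00057693, -0.00025816, -0.00027674,
        0.0022727 ,  0.00224849]), 'joint_torque': array([-1.04052891e-03, -5.27509439e+01, -1.26741696e+00, -1.53748173e+01,
       -5.19987498e-02, -4.30080963e-04,  2.93173093e-05]), 'tool_pos': array([0.18515681, 0.59696587, 0.30273937]), 'eef_rot': array([1.49821449e-01, 9.88713069e-01, 3.40842581e-05, 7.93432773e-07]), 'contact_force': array([-0.50550722,  0.29190473, -1.04934548]), 'moment': array([0.03399611, 0.00635815, 0.0113226 ]), 'finger_force': 0.0, 'opening': 0.998853685691121}
```

```bash
python3 - <<'E'
import cv2
a=cv2.imread("pics/top0.png");cv2.imwrite("pics/top0c.png",cv2.resize(a[30:270,120:520],None,fx=2,fy=2,interpolation=cv2.INTER_CUBIC))
E
```

```text
(no output)
```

View pics/top0c.png

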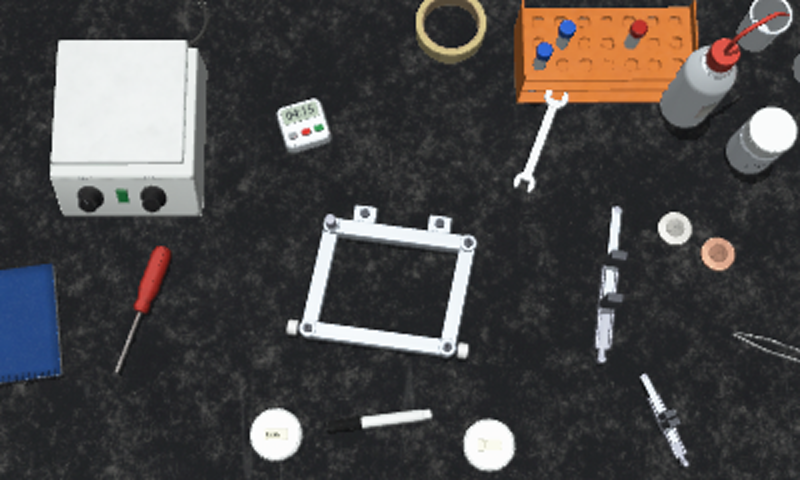

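View pics/side0.png

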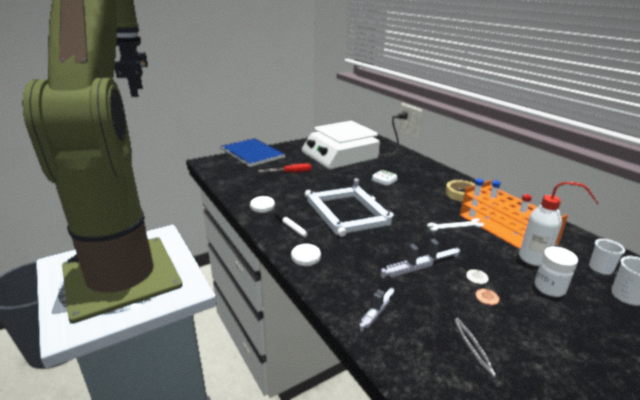

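The top view shows the frame at crop px (305–475, 215–350), with the tall post at (332,220). The rule with the given size is the larger one, with tips at (616,208) and (601,358). The smaller rule at lower right is a decoy.

```bash
python3 - <<'E'
from h import *
c=r.get_calibration("top")
P=dict(tall=(332,217,.05),FR=(469,241,.029),NL=(308,327,.029),NR=(447,347,.029),bumpL=(292,327,.0235),bumpR=(463,351,.0235),tipU=(616,209,.012),tipD=(601,358,.012),postU=(620,255,.06),postD=(614,297,.06))
W={k:pix2w(c,(120+u/2,30+v/2),z) for k,(u,v,z) in P.items()}
for k in W: print(k,np.round(W[k],4))
d=lambda a,b:np.round(np.linalg.norm((W[a]-W[b])[:2]),4)
print(d("tall","FR"),d("NL","NR"),d("tall","NL"),d("FR","NR"),d("tipU","tipD"),d("postU","postD"))
s=r.get_state();cw=r.get_calibration("wrist");T=R.from_quat(s["eef_rot"])
print(cw["intrinsics"],T.inv().apply(cw["eye"]-s["tool_pos"]),T.as_matrix(),(T.inv()*R.from_quat(cw["rotation"])).as_matrix())
E
```

```text
tall [0.6562 0.0572 0.05  ]
FR [ 0.6292 -0.1189  0.029 ]
NL [0.5175 0.0885 0.029 ]
NR [ 0.4907 -0.0882  0.029 ]
bumpL [0.5186 0.1095 0.0235]
bumpR [ 0.4862 -0.1088  0.0235]
tipU [ 0.6763 -0.316   0.012 ]
tipD [ 0.4776 -0.2873  0.012 ]
postU [ 0.6017 -0.3057  0.06  ]
postD [ 0.5479 -0.2956  0.06  ]
0.1782 0.1787 0.1421 0.1419 0.2008 0.0547
[[276.46513812   0.         320.98550382]
 [  0.         276.46513812 203.53441501]
 [  0.           0.           1.        ]] [ 0.07547021  0.00101631 -0.08176027] [[-9.55107067e-01  2.96260848e-01  1.17820605e-05]
 [ 2.96260848e-01  9.55107065e-01  6.71613563e-05]
 [ 8.64415114e-06  6.76368493e-05 -9.99999998e-01]] [[ 4.46404652e-04  9.56623439e-01  2.91326959e-01]
 [ 9.99999733e-01 -5.95401407e-04  4.22790974e-04]
 [ 5.77908237e-04  2.91326692e-01 -9.56623450e-01]]
```

```bash
cat >> h.py <<'E'
def yawR(yaw): # tool down, tool y at world yaw (deg)
    a=np.radians(yaw);y=np.array([np.cos(a),np.sin(a),0]);z=np.array([0,0,-1.]);return R.from_matrix(np.c_[np.cross(y,z),y,z])
def rows(p,yaw,n=None,frm=None):
    """constant rows taking the tool from current (or frm=(pos,R)) to p,yaw"""
    s=r.get_state();p0,R0=frm or (s["tool_pos"],R.from_quat(s["eef_rot"]))
    rv=(R0.inv()*yawR(yaw)).as_rotvec(degrees=True);D=R0.inv().apply(np.array(p)-p0)
    if n is None:n=int(max(np.ceil(np.linalg.norm(D)/.058),np.ceil(np.linalg.norm(rv)/9.5),1))
    M=sum(R.from_rotvec(rv*k/n,degrees=True).as_matrix() for k in range(n))
    print(n,"rows t",np.round(np.linalg.solve(M,D),4).tolist(),"rot",np.round(rv/n,2).tolist())
E
python3 -c "
from h import *
rows([.573,0,.22],-8.5,14)"
```

```text
14 rows t [-0.0553, -0.002, 0.0059] rot [0.0, -0.0, 5.8]
```

Emit:
play_rows:
  translation:
    - [-0.0553, -0.002, 0.0059]
    - [-0.0553, -0.002, 0.0059]
    - [-0.0553, -0.002, 0.0059]
    - [-0.0553, -0.002, 0.0059]
    - [-0.0553, -0.002, 0.0059]
    - [-0.0553, -0.002, 0.0059]
    - [-0.0553, -0.002, 0.0059]
    - [-0.0553, -0.002, 0.0059]
    - [-0.0553, -0.002, 0.0059]
    - [-0.0553, -0.002, 0.0059]
    - [-0.0553, -0.002, 0.0059]
    - [-0.0553, -0.002, 0.0059]
    - [-0.0553, -0.002, 0.0059]
    - [-0.0553, -0.002, 0.0059]
    - [0, 0, 0]
    - [0, 0, 0]
  delta_rot:
    - [0, 0, 5.8]
    - [0, 0, 5.8]
    - [0, 0, 5.8]
    - [0, 0, 5.8]
    - [0, 0, 5.8]
    - [0, 0, 5.8]
    - [0, 0, 5.8]
    - [0, 0, 5.8]
    - [0, 0, 5.8]
    - [0, 0, 5.8]
    - [0, 0, 5.8]
    - [0, 0, 5.8]
    - [0, 0, 5.8]
    - [0, 0, 5.8]
    - [0, 0, 0]
    - [0, 0, 0]
  grip: [1, 1, 1, 1, 1, 1, 1, 1, 1, 1, 1, 1, 1, 1, 1, 1]
  squeeze: 25

```text
clock: 3.1
tool_pos: [0.573, 0.0007, 0.2202]
eef_rot: [0.757, 0.653, 0.001, -0.0]
contact_force: [0.5, 0.6, 0.7]
opening: 0.996
finger_force: 0.0
```

```bash
python3 - <<'E'
from h import *
import pickle
c=r.get_calibration("wrist");a=r.snapshot("wrist");cv2.imwrite("pics/w1.png",a);pickle.dump(c,open("w1.pkl","wb"))
rows([.575,-.302,.2],-9,frm=(np.array([.573,0,.22]),yawR(-8.5)))
# crop with 2x around frame
x0,y0=120,0
cv2.imwrite("pics/w1c.png",a)
E
```

```text
6 rows t [-0.0497, 0.008, 0.0033] rot [0.0, 0.0, 0.08]
```

View pics/w1.png

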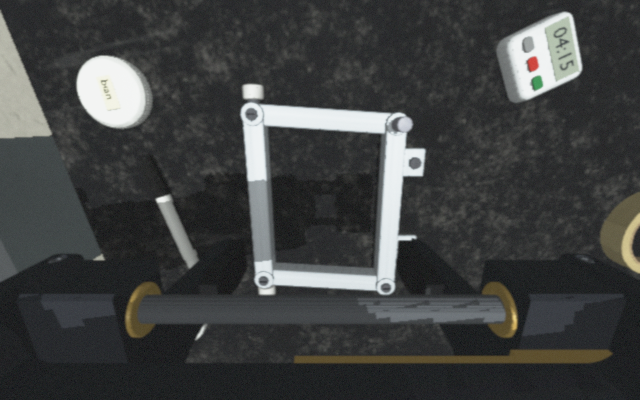

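The frame is fully visible: NL pin at (252,113), tall post top at (405,125), NR pin at (264,281) and FR pin at (386,287).

```bash
python3 - <<'E'
from h import *
import pickle
c=pickle.load(open("w1.pkl","rb"))
W={k:pix2w(c,(u,v),z)[:2] for k,(u,v,z) in dict(FL=(404.5,124.5,.05),NL=(252,113,.029),NR=(264,281,.029),FR=(386,287,.029)).items()}
print({k:np.round(v,4).tolist() for k,v in W.items()})
d=lambda a,b:round(np.linalg.norm(W[a]-W[b]),4)
print(d("FL","FR"),d("NL","NR"),d("FL","NL"),d("FR","NR"))
T={"FL":[.6562,.0572],"FR":[.6292,-.1189],"NL":[.5175,.0885],"NR":[.4907,-.0882]}
for name,S in(("wrist",W),("top",{k:np.array(v) for k,v in T.items()})):
    yv=(S["FL"]-S["FR"]+S["NL"]-S["NR"]);yv/=np.linalg.norm(yv);xv=np.array([yv[1],-yv[0]])
    far=(S["FL"]+S["FR"])/2;near=(S["NL"]+S["NR"])/2
    print(name,"yaw",np.degrees(np.arctan2(xv[1],xv[0])),"far",far,"near",near,"shift",(near-far)@yv,"dx",(far-near)@xv)
E
```

```text
{'FL': [0.656, 0.0613], 'NL': [0.5209, 0.0913], 'NR': [0.4952, -0.087], 'FR': [0.6307, -0.1148]}
0.1779 0.1802 0.1383 0.1384
wrist yaw -8.18456103778689 far [ 0.64333917 -0.02672466] near [0.50804436 0.00218617] shift 0.009355492847909711 dx 0.13803259062909407
top yaw -8.670484029406422 far [ 0.6427  -0.03085] near [5.041e-01 1.500e-04] shift 0.0097515534787195 dx 0.14168933341910991
```

Emit:
play_rows:
  translation:
    - [-0.05, 0.008, 0.0033]
    - [-0.05, 0.008, 0.0033]
    - [-0.05, 0.008, 0.0033]
    - [-0.05, 0.008, 0.0033]
    - [-0.05, 0.008, 0.0033]
    - [-0.05, 0.008, 0.0033]
    - [0, 0, 0]
    - [0, 0, 0]
  delta_rot:
    - [0, 0, 0.1]
    - [0, 0, 0.1]
    - [0, 0, 0.1]
    - [0, 0, 0.1]
    - [0, 0, 0.1]
    - [0, 0, 0.1]
    - [0, 0, 0]
    - [0, 0, 0]
  grip: [1, 1, 1, 1, 1, 1, 1, 1]

```text
clock: 4.15
tool_pos: [0.576, -0.3013, 0.2001]
eef_rot: [0.76, 0.65, 0.001, -0.001]
contact_force: [-0.2, -0.0, 0.3]
opening: 0.998
finger_force: 0.0
```

```bash
python3 - <<'E'
from h import *
import pickle
c=r.get_calibration("wrist");a=r.snapshot("wrist");cv2.imwrite("pics/w2.png",a);pickle.dump(c,open("w2.pkl","wb"))
E
```

```text
(no output)
```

View pics/w2.png

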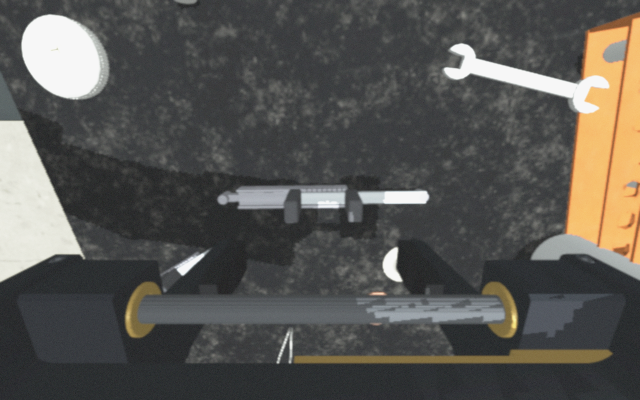

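The larger rule lies level in view, with tips at (223,198) and (426,197). The posts are at columns 285–300 and 347–361.

```bash
python3 - <<'E'
from h import *
import pickle
c=pickle.load(open("w2.pkl","rb"))
a,b=pix2w(c,(222.5,198),.011),pix2w(c,(425.5,197),.011)
print(a,b,np.linalg.norm(b-a),(a+b)/2,np.degrees(np.arctan2(*(b-a)[1::-1])))
print("top",(np.array([.6763,-.316])+[.4776,-.2873])/2)
for p in [(284,218),(300,218),(347,217),(361,217)]: print(pix2w(c,p,.06))
m=(a+b)/2
rows([m[0],m[1],.09],np.degrees(np.arctan2(*(b-a)[1::-1])))
E
```

```text
[ 0.47696739 -0.28593624  0.011     ] [ 0.68125731 -0.31666795  0.011     ] 0.2065885018930576 [ 0.57911235 -0.30130209  0.011     ] -8.554963905560221
top [ 0.57695 -0.30165]
[ 0.5442722  -0.30040353  0.06      ]
[ 0.55775295 -0.30250219  0.06      ]
[ 0.59746891 -0.30776993  0.06      ]
[ 0.60925238 -0.30960436  0.06      ]
2 rows t [-0.0002, 0.0015, 0.0551] rot [0.0, -0.07, -0.13]
```

Emit:
play_rows:
  translation:
    - [0, 0.001, 0.04]
    - [0, 0, 0.04]
    - [0, 0, 0.02]
    - [0, 0, 0.01]
    - [0, 0, 0]
    - [0, 0, 0]
    - [0, 0, 0]
    - [0, 0, 0]
    - [0, 0, 0]
    - [0, 0, 0]
    - [0, 0, 0]
    - [0, 0, 0]
  delta_rot:
    - [0, 0, -0.3]
    - [0, 0, 0]
    - [0, 0, 0]
    - [0, 0, 0]
    - [0, 0, 0]
    - [0, 0, 0]
    - [0, 0, 0]
    - [0, 0, 0]
    - [0, 0, 0]
    - [0, 0, 0]
    - [0, 0, 0]
    - [0, 0, 0]
  grip: [1, 1, 1, 1, 1, -1, -1, -1, -1, -1, -1, -1]
  squeeze: 25

```text
clock: 5.7
tool_pos: [0.5753, -0.3044, 0.0912]
eef_rot: [0.759, 0.651, -0.0, -0.0]
contact_force: [-3.3, 1.2, 6.8]
opening: 0.304
finger_force: 25.0
```

Emit:
play_rows:
  translation:
    - [0, 0, -0.03]
    - [0, 0, -0.04]
    - [0, 0, -0.03]
    - [0, 0, 0]
  delta_rot:
    - [0, 0, 0]
    - [0, 0, 0]
    - [0, 0, 0]
    - [0, 0, 0]
  grip: [-1, -1, -1, -1]

```text
clock: 6.2
tool_pos: [0.5771, -0.3047, 0.1925]
eef_rot: [0.759, 0.651, 0.001, 0.002]
contact_force: [0.3, -0.0, -2.4]
opening: 0.302
finger_force: 25.0
```

```bash
python3 - <<'E'
from h import *
s=r.get_state();y=R.from_quat(s["eef_rot"]).as_matrix()[:,1];print(s["tool_pos"],np.degrees(np.arctan2(y[1],y[0])),s["opening"],s["contact_force"])
rows([.5744,-.0138,.19],43.5)
E
```

```text
[ 0.57713119 -0.30465314  0.19247658] -8.744688853376495 0.3016818880361608 [ 0.32314836 -0.03411339 -2.43655352]
6 rows t [0.049, 0.0108, 0.0004] rot [0.04, 0.03, -8.71]
```

Emit:
play_rows:
  translation:
    - [0.042, 0.0093, 0.0004]
    - [0.042, 0.0093, 0.0004]
    - [0.042, 0.0093, 0.0004]
    - [0.042, 0.0093, 0.0004]
    - [0.042, 0.0093, 0.0004]
    - [0.042, 0.0093, 0.0004]
    - [0.042, 0.0093, 0.0004]
    - [0, 0, 0]
    - [0, 0, 0]
    - [0, 0, 0]
  delta_rot:
    - [0, 0, -7.45]
    - [0, 0, -7.45]
    - [0, 0, -7.45]
    - [0, 0, -7.45]
    - [0, 0, -7.45]
    - [0, 0, -7.45]
    - [0, 0, -7.45]
    - [0, 0, 0]
    - [0, 0, 0]
    - [0, 0, 0]
  grip: [-1, -1, -1, -1, -1, -1, -1, -1, -1, -1]

```text
clock: 7.45
tool_pos: [0.5703, -0.0147, 0.1869]
eef_rot: [0.397, 0.918, -0.001, -0.0]
contact_force: [-0.6, 0.2, -1.9]
opening: 0.296
finger_force: 25.0
```

```bash
python3 - <<'E'
from h import *
import pickle
s=r.get_state();y=R.from_quat(s["eef_rot"]).as_matrix()[:,1];print(s["tool_pos"],np.degrees(np.arctan2(y[1],y[0])),s["opening"])
rows([.5744,-.0138,.19],43.5)
c=r.get_calibration("wrist");a=r.snapshot("wrist");cv2.imwrite("pics/w3.png",a);pickle.dump(c,open("w3.pkl","wb"))
E
```

```text
[ 0.57030078 -0.01468035  0.18690495] 43.25947811885907 0.29591374137432686
1 rows t [-0.0022, 0.0036, -0.0031] rot [-0.06, 0.02, -0.24]
```

View pics/w3.png

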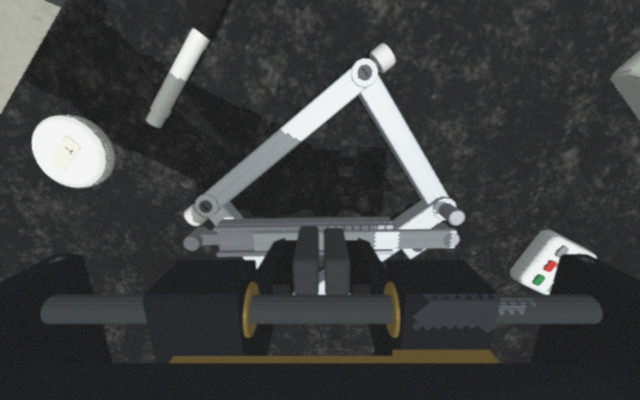

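The rule is held level and shut, with tips at (193,243) and (452,238). The NR, NL and FL knuckles are at (206,205), (364,72) and (440,210).

```bash
python3 - <<'E'
from h import *
import pickle
c=pickle.load(open("w3.pkl","rb"))
z=.187-.091+.011
a,b=pix2w(c,(193,243),z)[:2],pix2w(c,(453,238.5),z)[:2]
print(a,b,np.linalg.norm(b-a),(a+b)/2,np.degrees(np.arctan2(*(b-a)[::-1])))
NR,NL,FL=pix2w(c,(206,205),.029)[:2],pix2w(c,(364.5,72),.029)[:2],pix2w(c,(456,216),.05)[:2]
print(NR,NL,FL,np.linalg.norm(NR-NL),np.linalg.norm(FL-NL))
print("diag mid",(NR+FL)/2)
E
```

```text
[ 0.51107136 -0.07020879] [0.62950721 0.04578938] 0.16577884647594238 [ 0.57028928 -0.0122097 ] 44.40425169366448
[ 0.49373746 -0.08491684] [0.51924046 0.09057091] [0.65420791 0.06207203] 0.17733119409406461 0.137943462397256
diag mid [ 0.57397269 -0.0114224 ]
```

Emit:
play_rows:
  translation:
    - [-0.002, 0.0036, 0]
    - [0, 0, 0.03]
    - [0, 0, 0.03]
    - [0, 0, 0.01]
    - [0, 0, 0.01]
    - [0, 0, 0.007]
    - [0, 0, 0.005]
    - [0, 0, 0]
  delta_rot:
    - [0, 0, 0]
    - [0, 0, 0]
    - [0, 0, 0]
    - [0, 0, 0]
    - [0, 0, 0]
    - [0, 0, 0]
    - [0, 0, 0]
    - [0, 0, 0]
  grip: [-1, -1, -1, -1, -1, -1, -1, -1]

```text
clock: 8.5
tool_pos: [0.5742, -0.0119, 0.0955]
eef_rot: [0.395, 0.919, 0.0, 0.0]
contact_force: [-0.3, -0.0, -1.4]
opening: 0.301
finger_force: 25.0
```

```bash
python3 - <<'E'
from h import *
s=r.get_state();y=R.from_quat(s["eef_rot"]).as_matrix()[:,1];print(s["tool_pos"],np.degrees(np.arctan2(y[1],y[0])),s["opening"],s["contact_force"],s["moment"])
E
```

```text
[ 0.57420477 -0.01194371  0.09552929] 43.418583085928624 0.3012887902140498 [-0.32753064 -0.0249416  -1.40397056] [-0.04534254  0.05255825  0.0130786 ]
```

Emit:
play_rows:
  translation:
    - [0, 0, 0.003]
    - [0, 0, 0.0015]
    - [0, 0, 0]
    - [0, 0, 0]
    - [0, 0, 0]
    - [0, 0, 0]
    - [0, 0, 0]
    - [0, 0, 0]
    - [0, 0, 0]
    - [0, 0, 0]
  delta_rot:
    - [0, 0, 0]
    - [0, 0, 0]
    - [0, 0, 0]
    - [0, 0, 0]
    - [0, 0, 0]
    - [0, 0, 0]
    - [0, 0, 0]
    - [0, 0, 0]
    - [0, 0, 0]
    - [0, 0, 0]
  grip: [-1, -1, -1, -0.3, -0.2, -0.1, 0, 0.1, 0.3, 0.5]

```text
clock: 9.75
tool_pos: [0.5741, -0.0116, 0.0909]
eef_rot: [0.395, 0.919, 0.0, -0.0]
contact_force: [0.2, -0.3, 1.3]
opening: 0.735
finger_force: 0.0
```

```bash
python3 - <<'E'
from h import *
import pickle
s=r.get_state();print(s["contact_force"],s["opening"])
c=r.get_calibration("wrist");a=r.snapshot("wrist");cv2.imwrite("pics/w4.png",a);pickle.dump(c,open("w4.pkl","wb"))
E
```

```text
[ 0.22690435 -0.26237591  1.28833542] 0.735015406689052
```

View pics/w4.png

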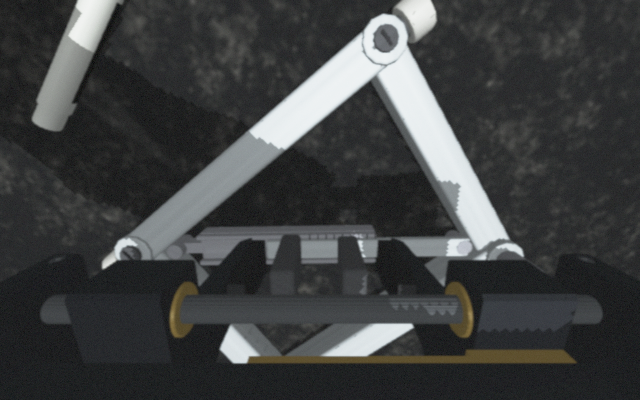

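Emit:
play_rows:
  translation:
    - [0, 0, -0.03]
    - [0, 0, -0.05]
    - [0, 0, -0.05]
    - [-0.05, 0, 0]
    - [-0.02, 0, 0]
    - [0, 0, 0]
    - [0, 0, 0]
  delta_rot:
    - [0, 0, 0]
    - [0, 0, 0]
    - [0, 0, 0]
    - [0, 0, 0]
    - [0, 0, 0]
    - [0, 0, 0]
    - [0, 0, 0]
  grip: [0.7, 0.8, 1, 1, 1, 1, 1]

```text
clock: 10.68
tool_pos: [0.6213, -0.0614, 0.2206]
eef_rot: [0.395, 0.919, 0.0, -0.001]
contact_force: [0.0, 0.6, -0.6]
opening: 1.003
finger_force: 0.0
```

```bash
python3 - <<'E'
from h import *
import pickle
s=r.get_state();print(s["contact_force"],s["opening"])
c=r.get_calibration("wrist");a=r.snapshot("wrist");cv2.imwrite("pics/w5.png",a);pickle.dump(c,open("w5.pkl","wb"))
cv2.imwrite("pics/w5c.png",cv2.resize(a[0:300,120:520],None,fx=2,fy=2,interpolation=cv2.INTER_CUBIC))
E
```

```text
[ 0.00901492  0.59236037 -0.62037447] 1.0034489557818123
```

View pics/w5c.png

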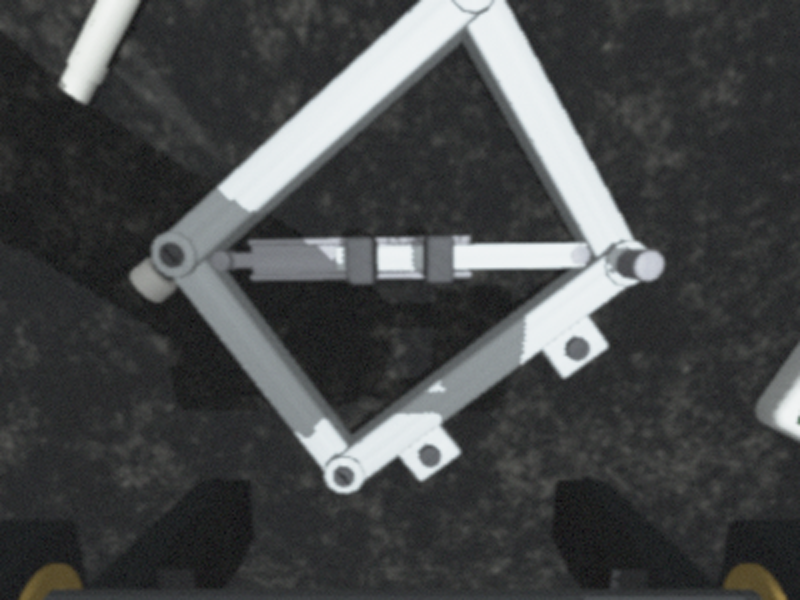

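The rule is seated on the FL–NR diagonal with its tips in both corners, at crop px (219,259) and (583,255). I've let go of it.

```bash
python3 - <<'E'
from h import *
import pickle
c=pickle.load(open("w5.pkl","rb"))
q=lambda u,v,z:pix2w(c,(120+u/2,v/2),z)[:2]
a,b=q(219,259,.012),q(583,255,.012)
print("tips",a,b,np.linalg.norm(b-a),(a+b)/2,np.degrees(np.arctan2(*(b-a)[::-1])))
p=[q(u,258,.06) for u in(346,376,427,455)];print([np.linalg.norm(p[i]-p[0]) for i in range(4)],"posts mid",(p[0]+p[3])/2)
NR,FR,FL,=q(172,255,.029),q(344,474,.029),q(649,264,.05)
print(NR,FR,FL,np.linalg.norm(NR-FR),np.linalg.norm(FR-FL))
m=(p[0]+p[3])/2
E
```

```text
tips [ 0.50861627 -0.07682668] [0.64115715 0.05175189] 0.1846605938975616 [ 0.57488671 -0.0125374 ] 44.13064119271187
[np.float64(0.0), np.float64(0.012711897200485633), np.float64(0.034319382541568424), np.float64(0.0461808488038144)] posts mid [ 0.57423735 -0.01181   ]
[ 0.4947815  -0.08666696] [ 0.62985642 -0.11467488] [0.65588765 0.06177922] 0.13794809698335667 0.17836388206488224
```

Emit:
play_rows:
  translation:
    - [0.04, 0, 0]
    - [0.03, 0, 0]
    - [0, 0, 0.05]
    - [0, 0, 0.05]
    - [0, 0, 0.02]
    - [0, 0, 0.01]
    - [0, 0, 0]
    - [0, 0, 0]
    - [0, 0, 0]
    - [0, 0, 0]
    - [0, 0, 0]
    - [0, 0, -0.02]
    - [0, 0, -0.04]
    - [0, 0, -0.04]
    - [0, 0, 0]
    - [0, 0, 0]
  delta_rot:
    - [0, 0, 0]
    - [0, 0, 0]
    - [0, 0, 0]
    - [0, 0, 0]
    - [0, 0, 0]
    - [0, 0, 0]
    - [0, 0, 0]
    - [0, 0, 0]
    - [0, 0, 0]
    - [0, 0, 0]
    - [0, 0, 0]
    - [0, 0, 0]
    - [0, 0, 0]
    - [0, 0, 0]
    - [0, 0, 0]
    - [0, 0, 0]
  grip: [1, 1, 1, 1, 1, 1, -1, -1, -1, -1, -1, -1, -1, -1, -1, -1]
  squeeze: 25

```text
clock: 12.72
tool_pos: [0.5739, -0.0118, 0.191]
eef_rot: [0.395, 0.919, 0.0, -0.0]
contact_force: [-0.6, 0.3, -2.1]
opening: 0.299
finger_force: 24.9
```

```bash
python3 - <<'E'
from h import *
s=r.get_state();y=R.from_quat(s["eef_rot"]).as_matrix()[:,1];print(s["tool_pos"],np.degrees(np.arctan2(y[1],y[0])),s["opening"],s["contact_force"],s["q"])
rows([.5743,-.0125,.19],115.9)
E
```

```text
[ 0.57385274 -0.01180548  0.19099377] 43.4319503811793 0.2993087876939836 [-0.6161331   0.30490309 -2.05032626] [ 0.03861498  0.77854263 -0.16814571  1.81947402  0.22174026  0.56196218
  0.4878476 ]
8 rows t [-0.0001, -0.0001, 0.0001] rot [0.0, -0.0, -9.06]
```

Emit:
play_rows:
  translation:
    - [0, 0, 0]
    - [0, 0, 0]
    - [0, 0, 0]
    - [0, 0, 0]
    - [0, 0, 0]
    - [0, 0, 0]
    - [0, 0, 0]
    - [0, 0, 0]
    - [0, 0, 0]
    - [0, 0, 0]
    - [0, 0, 0]
  delta_rot:
    - [0, 0, -9.05]
    - [0, 0, -9.05]
    - [0, 0, -9.05]
    - [0, 0, -9.05]
    - [0, 0, -9.05]
    - [0, 0, -9.05]
    - [0, 0, -9.05]
    - [0, 0, -9.05]
    - [0, 0, 0]
    - [0, 0, 0]
    - [0, 0, 0]
  grip: [-1, -1, -1, -1, -1, -1, -1, -1, -1, -1, -1]

```text
clock: 14.1
tool_pos: [0.574, -0.0119, 0.1907]
eef_rot: [-0.223, 0.975, 0.0, -0.0]
contact_force: [0.6, 0.3, -2.0]
opening: 0.301
finger_force: 24.9
```

```bash
python3 - <<'E'
from h import *
import pickle
s=r.get_state();y=R.from_quat(s["eef_rot"]).as_matrix()[:,1];print(s["tool_pos"],np.degrees(np.arctan2(y[1],y[0])),s["opening"],s["q"][6])
rows([.5743,-.0125,.19],115.9)
c=r.get_calibration("wrist");a=r.snapshot("wrist");cv2.imwrite("pics/w6.png",a);pickle.dump(c,open("w6.pkl","wb"))
E
```

```text
[ 0.57400998 -0.01186753  0.19070427] 115.74858894726708 0.3007751852906886 1.3874327177502614
1 rows t [0.0, -0.0007, 0.0007] rot [0.01, -0.03, -0.15]
```

View pics/w6.png

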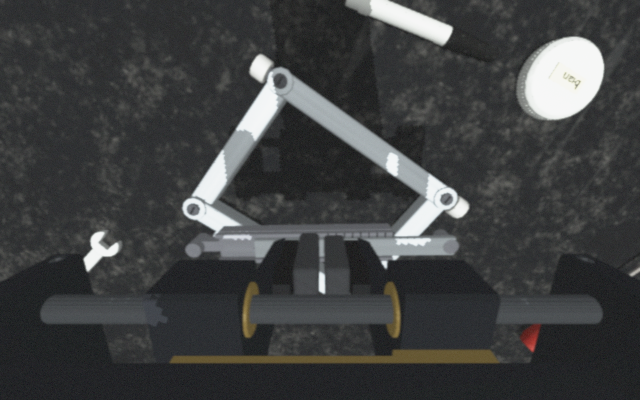

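The rule is aligned over the FR–NL diagonal: the FR knuckle is at (195,208), the NL knuckle at (447,199), and the tips are at (193,247) and (452,243).

Emit:
play_rows:
  translation:
    - [0, -0.0005, 0]
    - [0, 0, 0.03]
    - [0, 0, 0.03]
    - [0, 0, 0.01]
    - [0, 0, 0.01]
    - [0, 0, 0.01]
    - [0, 0, 0.005]
    - [0, 0, 0.0045]
    - [0, 0, 0]
    - [0, 0, 0]
  delta_rot:
    - [0, 0, 0]
    - [0, 0, 0]
    - [0, 0, 0]
    - [0, 0, 0]
    - [0, 0, 0]
    - [0, 0, 0]
    - [0, 0, 0]
    - [0, 0, 0]
    - [0, 0, 0]
    - [0, 0, 0]
  grip: [-1, -1, -1, -1, -1, -1, -1, -1, -1, -1]

```text
clock: 15.4
tool_pos: [0.5744, -0.0125, 0.0917]
eef_rot: [-0.223, 0.975, -0.0, 0.0]
contact_force: [-0.7, -0.1, -2.5]
opening: 0.298
finger_force: 24.9
```

Emit:
play_rows:
  translation:
    - [0, 0, 0.001]
    - [0, 0, 0]
    - [0, 0, 0]
    - [0, 0, 0]
    - [0, 0, 0]
    - [0, 0, 0]
    - [0, 0, 0]
    - [0, 0, 0]
    - [0, 0, 0]
    - [0, 0, 0]
    - [0, 0, 0]
    - [0, 0, -0.03]
    - [0, 0, -0.05]
    - [0, 0, -0.05]
    - [-0.05, 0, 0]
    - [-0.02, 0, 0]
    - [0, 0, 0]
    - [0, 0, 0]
  delta_rot:
    - [0, 0, 0]
    - [0, 0, 0]
    - [0, 0, 0]
    - [0, 0, 0]
    - [0, 0, 0]
    - [0, 0, 0]
    - [0, 0, 0]
    - [0, 0, 0]
    - [0, 0, 0]
    - [0, 0, 0]
    - [0, 0, 0]
    - [0, 0, 0]
    - [0, 0, 0]
    - [0, 0, 0]
    - [0, 0, 0]
    - [0, 0, 0]
    - [0, 0, 0]
    - [0, 0, 0]
  grip: [-1, -0.3, -0.2, -0.1, 0, 0.1, 0.2, 0.35, 0.6, 0.7, 0.8, 0.8, 0.8, 0.8, 1, 1, 1, 1]

```text
clock: 17.65
tool_pos: [0.6362, 0.0173, 0.2199]
eef_rot: [-0.223, 0.975, -0.0, -0.001]
contact_force: [0.8, -0.2, -0.2]
opening: 0.998
finger_force: 0.0
```

```bash
python3 - <<'E'
from h import *
import pickle
s=r.get_state();print(s["contact_force"],s["opening"])
c=r.get_calibration("wrist");a=r.snapshot("wrist");cv2.imwrite("pics/w7.png",a);pickle.dump(c,open("w7.pkl","wb"))
cv2.imwrite("pics/w7c.png",cv2.resize(a[0:300,120:520],None,fx=2,fy=2,interpolation=cv2.INTER_CUBIC))
E
```

```text
[ 0.82326316 -0.17234347 -0.19542206] 0.9979105868624869
```

View pics/w7c.png

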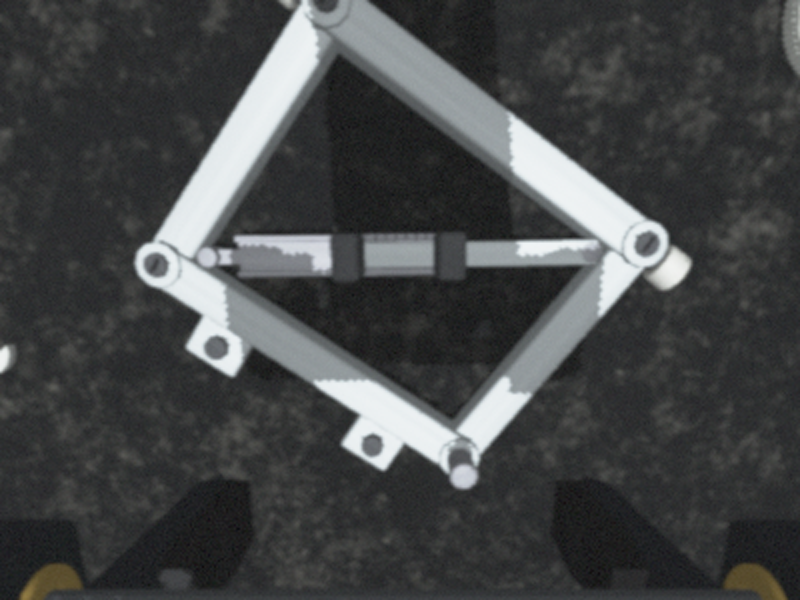

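The rule is seated and released on the FR–NL diagonal, with tips at crop px (205,257) and (594,252). I'll refine both readings from the post edges and the pins.

```bash
python3 - <<'E'
from h import *
import pickle
for n,v in(("w5",258),("w7",257)):
    g=cv2.cvtColor(cv2.imread(f"pics/{n}.png"),cv2.COLOR_BGR2GRAY)
    print(n,g[int(v/2)-4:int(v/2)+7,:].mean(0).astype(int)[282:358].tolist())
c=pickle.load(open("w7.pkl","rb"))
q=lambda u,v,z:pix2w(c,(120+u/2,v/2),z)[:2]
a,b=q(205,257,.012),q(594,252,.012);print("tips",a,b,np.linalg.norm(b-a))
p,pp=q(332,257,.06),q(466,257,.06);print("posts",np.linalg.norm(p-pp)-.027)
W=dict(NL=q(646,243,.029),FR=q(156,264,.029),FL=q(462,477,.05));print(W)
for a,b in(("NL","FL"),("FL","FR"),("NL","FR")): print(a,b,np.linalg.norm(W[a]-W[b]))
# diag lengths of pins vs expected shift
c5=pickle.load(open("w5.pkl","rb"));q5=lambda u,v,z:pix2w(c5,(120+u/2,v/2),z)[:2]
print("FL-NR pins",np.linalg.norm(q5(172,255,.029)-q5(649,264,.05)))
for s in(6,7,8,9,10,11): print(s,np.hypot(140*np.cos(np.arcsin(s/140)),180+s),np.hypot(140*np.cos(np.arcsin(s/140)),180-s))
E
```

```text
w5 [142, 149, 157, 164, 163, 165, 185, 200, 195, 170, 135, 106, 102, 108, 110, 111, 112, 113, 112, 114, 114, 113, 110, 100, 81, 78, 134, 204, 229, 233, 233, 233, 232, 232, 233, 233, 232, 232, 233, 232, 233, 233, 231, 223, 196, 166, 155, 153, 144, 116, 75, 76, 96, 108, 112, 113, 113, 113, 114, 113, 114, 113, 111, 114, 149, 204, 225, 228, 228, 229, 229, 228, 225, 222, 220, 220]
w7 [217, 212, 197, 151, 93, 70, 67, 69, 70, 71, 71, 72, 72, 72, 71, 67, 60, 52, 49, 69, 112, 142, 151, 153, 153, 154, 153, 154, 153, 153, 152, 153, 152, 152, 152, 152, 152, 152, 152, 152, 153, 153, 152, 153, 153, 154, 152, 153, 153, 153, 152, 152, 152, 146, 120, 77, 51, 55, 62, 69, 71, 72, 71, 71, 70, 71, 72, 71, 71, 70, 85, 115, 136, 141, 141, 141]
tips [ 0.61949509 -0.10071465] [0.53159254 0.07521532] 0.1966677741277956
posts 0.0295948855289507
{'NL': array([0.51953914, 0.08994072]), 'FR': array([ 0.62978633, -0.11563649]), 'FL': array([0.6566932 , 0.06109838])}
NL FL 0.1401538944581358
FL FR 0.1787713507303811
NL FR 0.23327330155862708
FL-NR pins 0.21906953257807166
6 232.7230113246217 223.24874019801322
7 233.49518196314028 222.4410034143885
8 234.26480742954115 221.6303228351211
9 235.03191272676145 220.81666603768838
10 235.79652245103193 220.0
11 236.5586608010791 219.18029108475972
```

```bash
python3 - <<'E'
from h import *
s=r.get_state();print(s["tool_pos"],s["q"])
rows([.5281,.1505,.21],-8.4,13)
E
```

```text
[0.63618496 0.01714754 0.22004916] [ 0.19524124  0.8527923  -0.55790282  1.59046251  0.55333545  0.86319989
  1.44405423]
13 rows t [0.0153, 0.0054, 0.0008] rot [-0.01, -0.01, 9.55]
```

Emit:
play_rows:
  translation:
    - [0.0153, 0.0054, 0.0008]
    - [0.0153, 0.0054, 0.0008]
    - [0.0153, 0.0054, 0.0008]
    - [0.0153, 0.0054, 0.0008]
    - [0.0153, 0.0054, 0.0008]
    - [0.0153, 0.0054, 0.0008]
    - [0.0153, 0.0054, 0.0008]
    - [0.0153, 0.0054, 0.0008]
    - [0.0153, 0.0054, 0.0008]
    - [0.0153, 0.0054, 0.0008]
    - [0.0153, 0.0054, 0.0008]
    - [0.0153, 0.0054, 0.0008]
    - [0.0153, 0.0054, 0.0008]
    - [0, 0, 0]
    - [0, 0, 0]
  delta_rot:
    - [0, 0, 9.55]
    - [0, 0, 9.55]
    - [0, 0, 9.55]
    - [0, 0, 9.55]
    - [0, 0, 9.55]
    - [0, 0, 9.55]
    - [0, 0, 9.55]
    - [0, 0, 9.55]
    - [0, 0, 9.55]
    - [0, 0, 9.55]
    - [0, 0, 9.55]
    - [0, 0, 9.55]
    - [0, 0, 9.55]
    - [0, 0, 0]
    - [0, 0, 0]
  grip: [-1, -1, -1, -1, -1, -1, -1, -1, -1, -1, -1, -1, -1, -1, -1]

```text
clock: 19.58
tool_pos: [0.5282, 0.1505, 0.2101]
eef_rot: [0.756, 0.654, -0.001, 0.0]
contact_force: [-0.2, -0.4, -0.4]
opening: 0.005
finger_force: 0.0
```

```bash
python3 - <<'E'
from h import *
s=r.get_state();print(s["tool_pos"],s["opening"],s["contact_force"])
rows([.5281,.1505,.072],-8.4,4)
import pickle
c=r.get_calibration("wrist");a=r.snapshot("wrist");cv2.imwrite("pics/w8.png",a);pickle.dump(c,open("w8.pkl","wb"))
E
```

```text
[0.52824036 0.1504577  0.21012419] 0.0046292747331583275 [-0.152919   -0.40274539 -0.35751021]
4 rows t [0.0, -0.0, 0.0345] rot [-0.01, 0.02, 0.04]
```

Descend clear of the bumper, then creep in toward contact.

Emit:
play_rows:
  translation:
    - [0, 0, 0.05]
    - [0, 0, 0.05]
    - [0, 0, 0.028]
    - [0, 0, 0.01]
    - [0, 0, 0]
    - [-0.006, 0, 0]
    - [-0.006, 0, 0]
    - [-0.005, 0, 0]
    - [-0.002, 0, 0]
    - [0, 0, 0]
  delta_rot:
    - [0, 0, 0]
    - [0, 0, 0]
    - [0, 0, 0]
    - [0, 0, 0]
    - [0, 0, 0]
    - [0, 0, 0]
    - [0, 0, 0]
    - [0, 0, 0]
    - [0, 0, 0]
    - [0, 0, 0]
  grip: [-1, -1, -1, -1, -1, -1, -1, -1, -1, -1]

```text
clock: 20.88
tool_pos: [0.5261, 0.1328, 0.0722]
eef_rot: [0.757, 0.654, 0.0, -0.0]
contact_force: [-0.1, 0.8, 0.2]
opening: 0.008
finger_force: 0.0
```

Emit:
play_rows:
  translation:
    - [-0.002, 0, 0]
    - [-0.002, 0, 0]
    - [-0.002, 0, 0]
    - [0, 0, 0]
  delta_rot:
    - [0, 0, 0]
    - [0, 0, 0]
    - [0, 0, 0]
    - [0, 0, 0]
  grip: [-1, -1, -1, -1]

```text
clock: 21.38
tool_pos: [0.5252, 0.127, 0.0721]
eef_rot: [0.757, 0.654, 0.0, -0.0]
contact_force: [0.4, -0.9, -0.4]
opening: 0.008
finger_force: 0.1
```

Emit:
play_rows:
  translation:
    - [-0.001, 0, 0]
    - [-0.001, 0, 0]
    - [-0.001, 0, 0]
    - [0, 0, 0]
  delta_rot:
    - [0, 0, 0]
    - [0, 0, 0]
    - [0, 0, 0]
    - [0, 0, 0]
  grip: [-1, -1, -1, -1]

```text
clock: 21.88
tool_pos: [0.5249, 0.1248, 0.0721]
eef_rot: [0.756, 0.654, 0.0, -0.0]
contact_force: [-0.3, 2.7, -0.8]
opening: 0.003
finger_force: 1.6
```

Emit:
play_rows:
  translation:
    - [-0.001, 0, 0]
    - [-0.001, 0, 0]
    - [0, 0, 0]
  delta_rot:
    - [0, 0, 0]
    - [0, 0, 0]
    - [0, 0, 0]
  grip: [-1, -1, -1]

```text
clock: 22.25
tool_pos: [0.5246, 0.1232, 0.0722]
eef_rot: [0.756, 0.654, 0.001, -0.0]
contact_force: [0.3, 5.7, -0.9]
opening: 0.006
finger_force: 2.7
```

Emit:
play_rows:
  translation:
    - [-0.001, 0, 0]
    - [-0.001, 0, 0]
    - [0, 0, 0]
  delta_rot:
    - [0, 0, 0]
    - [0, 0, 0]
    - [0, 0, 0]
  grip: [-1, -1, -1]

```text
clock: 22.62
tool_pos: [0.5245, 0.122, 0.0722]
eef_rot: [0.756, 0.654, 0.001, -0.001]
contact_force: [0.5, 7.0, -0.7]
opening: 0.005
finger_force: 3.5
```

Emit:
play_rows:
  translation:
    - [-0.001, 0, 0]
    - [-0.001, 0, 0]
    - [0, 0, 0]
  delta_rot:
    - [0, 0, 0]
    - [0, 0, 0]
    - [0, 0, 0]
  grip: [-1, -1, -1]

```text
clock: 23.0
tool_pos: [0.5243, 0.1209, 0.0722]
eef_rot: [0.756, 0.655, 0.002, -0.001]
contact_force: [-0.3, 8.1, -1.2]
opening: 0.004
finger_force: 4.3
```

Emit:
play_rows:
  translation:
    - [-0.001, 0, 0]
    - [-0.001, 0, 0]
    - [0, 0, 0]
  delta_rot:
    - [0, 0, 0]
    - [0, 0, 0]
    - [0, 0, 0]
  grip: [-1, -1, -1]

```text
clock: 23.38
tool_pos: [0.5241, 0.1198, 0.0722]
eef_rot: [0.756, 0.655, 0.002, -0.001]
contact_force: [0.6, 9.6, -1.4]
opening: 0.004
finger_force: 5.0
```

Emit:
play_rows:
  translation:
    - [-0.001, 0, 0]
    - [-0.001, 0, 0]
    - [0, 0, 0]
  delta_rot:
    - [0, 0, 0]
    - [0, 0, 0]
    - [0, 0, 0]
  grip: [-1, -1, -1]

```text
clock: 23.75
tool_pos: [0.5239, 0.1183, 0.0722]
eef_rot: [0.755, 0.655, 0.003, -0.002]
contact_force: [0.7, 10.9, -1.7]
opening: 0.01
finger_force: 5.6
```

```bash
python3 - <<'E'
from h import *
import pickle
s=r.get_state();print(s["tool_pos"],s["contact_force"],s["clock"])
c=r.get_calibration("wrist");a=r.snapshot("wrist");cv2.imwrite("pics/w9.png",a);pickle.dump(c,open("w9.pkl","wb"))
cv2.imwrite("pics/t9.png",r.snapshot("top"))
t=cv2.cvtColor(cv2.imread("pics/top0.png"),cv2.COLOR_BGR2GRAY).astype(np.float32);u=cv2.cvtColor(cv2.imread("pics/t9.png"),cv2.COLOR_BGR2GRAY).astype(np.float32)
# right bumper / NR knuckle shift vs start, top camera
sl=np.s_[195:212,334:358]
print(cv2.phaseCorrelate(np.ascontiguousarray(t[sl]),np.ascontiguousarray(u[sl]),cv2.createHanningWindow((24,17),cv2.CV_32F)))
E
```

```text
[0.52388036 0.11834406 0.07222073] [ 0.74726266 10.85275223 -1.74642841] 23.75
((0.034172972364647336, 0.2250112758754934), 0.9969383952794252)
```

Emit:
play_rows:
  translation:
    - [-0.001, 0, 0]
    - [-0.001, 0, 0]
    - [0, 0, 0]
  delta_rot:
    - [0, 0, 0]
    - [0, 0, 0]
    - [0, 0, 0]
  grip: [-1, -1, -1]

```text
clock: 24.22
tool_pos: [0.5235, 0.1165, 0.0722]
eef_rot: [0.755, 0.655, 0.003, -0.002]
contact_force: [0.1, 11.3, -0.5]
opening: 0.006
finger_force: 5.6
```

Emit:
play_rows:
  translation:
    - [-0.001, 0, 0]
    - [-0.001, 0, 0]
    - [0, 0, 0]
  delta_rot:
    - [0, 0, 0]
    - [0, 0, 0]
    - [0, 0, 0]
  grip: [-1, -1, -1]

```text
clock: 24.6
tool_pos: [0.5231, 0.1145, 0.0722]
eef_rot: [0.755, 0.655, 0.002, -0.002]
contact_force: [0.4, 11.6, -0.2]
opening: 0.003
finger_force: 5.7
```

```bash
cat > trk.py <<'E'
from h import *
s=r.get_state();print(s["tool_pos"],s["contact_force"],s["clock"])
cv2.imwrite("pics/t10.png",r.snapshot("top"))
t=cv2.cvtColor(cv2.imread("pics/top0.png"),cv2.COLOR_BGR2GRAY).astype(np.float32);u=cv2.cvtColor(cv2.imread("pics/t10.png"),cv2.COLOR_BGR2GRAY).astype(np.float32)
sl=np.s_[195:212,334:358]
print(cv2.phaseCorrelate(np.ascontiguousarray(t[sl]),np.ascontiguousarray(u[sl]),cv2.createHanningWindow((24,17),cv2.CV_32F)))
E
python3 trk.py
```

```text
[0.52313183 0.11452182 0.07220625] [ 0.38214113 11.57055764 -0.2339094 ] 24.6
((1.4443633050479754, 0.19766935535757035), 0.8848241959457044)
```

Emit:
play_rows:
  translation:
    - [-0.001, 0, 0]
    - [-0.001, 0, 0]
    - [-0.001, 0, 0]
    - [0, 0, 0]
  delta_rot:
    - [0, 0, 0]
    - [0, 0, 0]
    - [0, 0, 0]
    - [0, 0, 0]
  grip: [-1, -1, -1, -1]

```text
clock: 25.15
tool_pos: [0.5227, 0.1116, 0.0722]
eef_rot: [0.755, 0.655, 0.002, -0.002]
contact_force: [0.7, 11.5, -1.2]
opening: 0.001
finger_force: 5.7
```

```bash
python3 trk.py
```

```text
[0.5226674  0.11158489 0.07220612] [ 0.74705155 11.4574843  -1.21627041] 25.15
((2.6543624253289266, 0.05178193706268175), 0.7304319005321573)
```

Now I'll back off and return to the exact viewpoint of the second reading.

Emit:
play_rows:
  translation:
    - [0.005, 0, 0]
    - [0.015, 0, 0]
    - [0.015, 0, 0]
    - [0, 0, -0.05]
    - [0, 0, -0.05]
    - [0, 0, -0.048]
    - [0, 0, 0]
    - [0, 0, 0]
  delta_rot:
    - [0, 0, 0]
    - [0, 0, 0]
    - [0, 0, 0]
    - [0, 0, 0]
    - [0, 0, 0]
    - [0, 0, 0]
    - [0, 0, 0]
    - [0, 0, 0]
  grip: [-1, -1, -1, -1, -1, -1, -1, -1]

```text
clock: 26.2
tool_pos: [0.5269, 0.1416, 0.2196]
eef_rot: [0.757, 0.654, -0.001, -0.0]
contact_force: [-0.0, 0.6, -0.5]
opening: -0.0
finger_force: 0.0
```

```bash
python3 - <<'E'
from h import *
rows([.6362,.0171,.22],115.75,14)
E
```

```text
14 rows t [-0.0143, -0.002, -0.0] rot [-0.01, -0.0, -8.86]
```

Emit:
play_rows:
  translation:
    - [-0.0143, -0.002, 0]
    - [-0.0143, -0.002, 0]
    - [-0.0143, -0.002, 0]
    - [-0.0143, -0.002, 0]
    - [-0.0143, -0.002, 0]
    - [-0.0143, -0.002, 0]
    - [-0.0143, -0.002, 0]
    - [-0.0143, -0.002, 0]
    - [-0.0143, -0.002, 0]
    - [-0.0143, -0.002, 0]
    - [-0.0143, -0.002, 0]
    - [-0.0143, -0.002, 0]
    - [-0.0143, -0.002, 0]
    - [-0.0143, -0.002, 0]
    - [0, 0, 0]
    - [0, 0, 0]
    - [0, 0, 0]
  delta_rot:
    - [0, 0, -8.86]
    - [0, 0, -8.86]
    - [0, 0, -8.86]
    - [0, 0, -8.86]
    - [0, 0, -8.86]
    - [0, 0, -8.86]
    - [0, 0, -8.86]
    - [0, 0, -8.86]
    - [0, 0, -8.86]
    - [0, 0, -8.86]
    - [0, 0, -8.86]
    - [0, 0, -8.86]
    - [0, 0, -8.86]
    - [0, 0, -8.86]
    - [0, 0, 0]
    - [0, 0, 0]
    - [0, 0, 0]
  grip: [-1, -1, -1, -1, -1, -1, -1, -1, -1, -1, -1, -1, -1, -1, 1, 1, 1]

```text
clock: 28.32
tool_pos: [0.6356, 0.0178, 0.2197]
eef_rot: [-0.222, 0.975, -0.0, -0.001]
contact_force: [-0.1, 0.4, 0.5]
opening: 0.32
finger_force: 0.0
```

```bash
python3 - <<'E'
from h import *
import pickle
s=r.get_state();print(s["tool_pos"],s["clock"])
c=r.get_calibration("wrist");a=r.snapshot("wrist");cv2.imwrite("pics/w11.png",a);pickle.dump(c,open("w11.pkl","wb"))
print(c["eye"],pickle.load(open("w7.pkl","rb"))["eye"])
cv2.imwrite("pics/w11c.png",cv2.resize(a[0:300,120:520],None,fx=2,fy=2,interpolation=cv2.INTER_CUBIC))
g=cv2.cvtColor(a,cv2.COLOR_BGR2GRAY);print(g[124:135,:].mean(0).astype(int)[278:362].tolist())
E
```

```text
[0.63556484 0.01782554 0.21966418] 28.325
[ 0.56792371 -0.01374477  0.3015428 ] [ 0.56871305 -0.01436848  0.30188336]
[211, 208, 203, 190, 158, 113, 77, 69, 69, 69, 71, 70, 70, 71, 71, 72, 72, 68, 61, 54, 50, 59, 89, 125, 143, 145, 146, 147, 148, 148, 147, 146, 146, 146, 146, 147, 146, 146, 146, 145, 144, 144, 144, 144, 145, 144, 144, 144, 144, 144, 144, 138, 115, 78, 58, 63, 69, 71, 71, 72, 72, 72, 71, 71, 71, 70, 70, 83, 110, 122, 116, 110, 110, 110, 109, 108, 108, 109, 109, 107, 107, 105, 106, 106]
```

View pics/w11c.png

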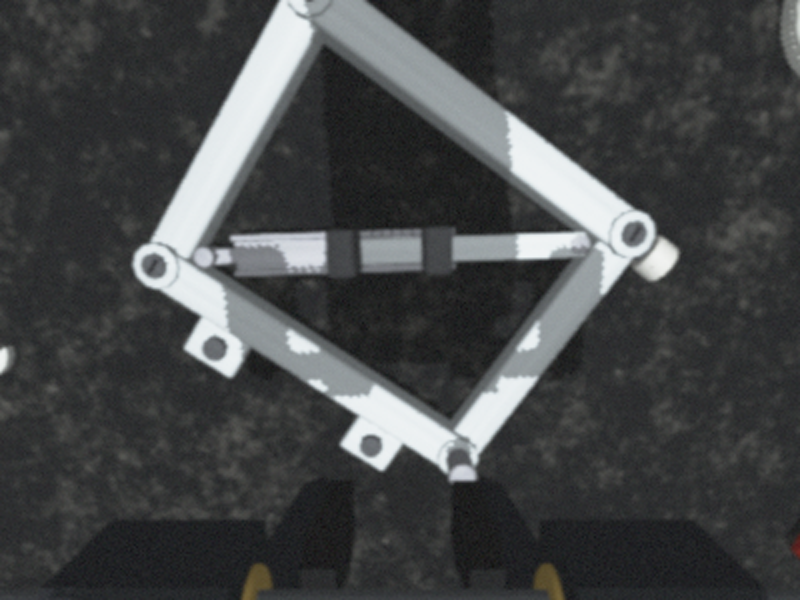

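The frame is nearly square and the rule is still seated, with tips at (204,257) and (585,243). The posts still span slightly more than the mean. I'll check that against the pins.

```bash
python3 - <<'E'
from h import *
import pickle
def sh(n,FR,FL,NL,NR):
    c=pickle.load(open(n+".pkl","rb"));q=lambda p,z:pix2w(c,(120+p[0]/2,p[1]/2),z)[:2]
    FR,FL,NL,NR=q(FR,.029),q(FL,.05),q(NL,.029),q(NR,.029)
    y=(FL-FR)/np.linalg.norm(FL-FR);y2=(NL-NR)/np.linalg.norm(NL-NR)
    print(n,"shift L,R(mm)",(NL-FL)@y*1e3,(NR-FR)@y*1e3,"diag diff",1e3*(np.linalg.norm(NL-FR)-np.linalg.norm(FL-NR)),np.linalg.norm(FL-FR),np.linalg.norm(NL-NR))
sh("w7",(156,264),(462,477),(646,243),(325,2))
sh("w11",(154,264),(461,474),(632,233),(310,-1))
sh("w5",(344,474),(649,264),(474,-1),(172,255))
s=r.get_state()
rows([.5281,.1505,.21],-8.4,14)
E
```

```text
w7 shift L,R(mm) 7.870733299316955 9.468435960135539 diag diff 15.763585713543193 0.1787713507303811 0.17720586106054423
w11 shift L,R(mm) 1.9615191136588923 5.6469114659018524 diag diff 8.599057043589625 0.17799136031451315 0.17435701342402812
w5 shift L,R(mm) 4.311935577094338 7.994588785560787 diag diff 7.09355497328329 0.17836388206488224 0.17473606388135193
14 rows t [0.0141, 0.0049, 0.0007] rot [-0.0, -0.0, 8.86]
```

I'll push about 2 mm more: the measured tool y should end near 0.1096, against 0.1116 last time.

Emit:
play_rows:
  translation:
    - [0.0141, 0.0049, 0.0007]
    - [0.0141, 0.0049, 0.0007]
    - [0.0141, 0.0049, 0.0007]
    - [0.0141, 0.0049, 0.0007]
    - [0.0141, 0.0049, 0.0007]
    - [0.0141, 0.0049, 0.0007]
    - [0.0141, 0.0049, 0.0007]
    - [0.0141, 0.0049, 0.0007]
    - [0.0141, 0.0049, 0.0007]
    - [0.0141, 0.0049, 0.0007]
    - [0.0141, 0.0049, 0.0007]
    - [0.0141, 0.0049, 0.0007]
    - [0.0141, 0.0049, 0.0007]
    - [0.0141, 0.0049, 0.0007]
    - [0, 0, 0]
  delta_rot:
    - [0, 0, 8.86]
    - [0, 0, 8.86]
    - [0, 0, 8.86]
    - [0, 0, 8.86]
    - [0, 0, 8.86]
    - [0, 0, 8.86]
    - [0, 0, 8.86]
    - [0, 0, 8.86]
    - [0, 0, 8.86]
    - [0, 0, 8.86]
    - [0, 0, 8.86]
    - [0, 0, 8.86]
    - [0, 0, 8.86]
    - [0, 0, 8.86]
    - [0, 0, 0]
  grip: [-1, -1, -1, -1, -1, -1, -1, -1, -1, -1, -1, -1, -1, -1, -1]

```text
clock: 30.25
tool_pos: [0.5289, 0.1521, 0.2105]
eef_rot: [0.755, 0.655, 0.001, -0.0]
contact_force: [-0.5, 0.1, -0.1]
opening: 0.002
finger_force: 0.0
```

Emit:
play_rows:
  translation:
    - [0, 0, 0.05]
    - [0, 0, 0.05]
    - [0, 0, 0.028]
    - [0, 0, 0.01]
    - [0, 0, 0]
    - [-0.006, 0, 0]
    - [-0.006, 0, 0]
    - [-0.006, 0, 0]
    - [-0.006, 0, 0]
    - [-0.003, 0, 0]
    - [-0.003, 0, 0]
    - [-0.002, 0, 0]
    - [-0.002, 0, 0]
    - [0, 0, 0]
  delta_rot:
    - [0, 0, 0]
    - [0, 0, 0]
    - [0, 0, 0]
    - [0, 0, 0]
    - [0, 0, 0]
    - [0, 0, 0]
    - [0, 0, 0]
    - [0, 0, 0]
    - [0, 0, 0]
    - [0, 0, 0]
    - [0, 0, 0]
    - [0, 0, 0]
    - [0, 0, 0]
    - [0, 0, 0]
  grip: [-1, -1, -1, -1, -1, -1, -1, -1, -1, -1, -1, -1, -1, -1]

```text
clock: 32.0
tool_pos: [0.5242, 0.1179, 0.0723]
eef_rot: [0.756, 0.654, 0.001, -0.0]
contact_force: [-0.3, 3.4, -0.5]
opening: 0.007
finger_force: 1.3
```

Emit:
play_rows:
  translation:
    - [-0.001, 0, 0]
    - [-0.001, 0, 0]
    - [-0.001, 0, 0]
    - [-0.001, 0, 0]
    - [-0.001, 0, 0]
    - [-0.001, 0, 0]
    - [-0.001, 0, 0]
    - [0, 0, 0]
  delta_rot:
    - [0, 0, 0]
    - [0, 0, 0]
    - [0, 0, 0]
    - [0, 0, 0]
    - [0, 0, 0]
    - [0, 0, 0]
    - [0, 0, 0]
    - [0, 0, 0]
  grip: [-1, -1, -1, -1, -1, -1, -1, -1]

```text
clock: 33.0
tool_pos: [0.5235, 0.1132, 0.0724]
eef_rot: [0.756, 0.655, 0.002, -0.001]
contact_force: [-0.1, 9.3, -0.7]
opening: 0.009
finger_force: 4.5
```

Emit:
play_rows:
  translation:
    - [-0.001, 0, 0]
    - [-0.001, 0, 0]
    - [0, 0, 0]
  delta_rot:
    - [0, 0, 0]
    - [0, 0, 0]
    - [0, 0, 0]
  grip: [-1, -1, -1]

```text
clock: 33.38
tool_pos: [0.5234, 0.112, 0.0724]
eef_rot: [0.755, 0.655, 0.003, -0.001]
contact_force: [0.5, 10.6, -0.2]
opening: 0.009
finger_force: 5.3
```

Emit:
play_rows:
  translation:
    - [-0.001, 0, 0]
    - [-0.0015, 0, 0]
    - [0, 0, 0]
  delta_rot:
    - [0, 0, 0]
    - [0, 0, 0]
    - [0, 0, 0]
  grip: [-1, -1, -1]

```text
clock: 33.75
tool_pos: [0.5231, 0.11, 0.0724]
eef_rot: [0.755, 0.655, 0.003, -0.002]
contact_force: [0.6, 9.9, -0.3]
opening: 0.006
finger_force: 5.7
```

Emit:
play_rows:
  translation:
    - [-0.0005, 0, 0]
    - [0, 0, 0]
    - [0.005, 0, 0]
    - [0.015, 0, 0]
    - [0.02, 0, 0]
    - [0, 0, -0.05]
    - [0, 0, -0.05]
    - [0, 0, -0.047]
    - [0, 0, 0]
  delta_rot:
    - [0, 0, 0]
    - [0, 0, 0]
    - [0, 0, 0]
    - [0, 0, 0]
    - [0, 0, 0]
    - [0, 0, 0]
    - [0, 0, 0]
    - [0, 0, 0]
    - [0, 0, 0]
  grip: [-1, -1, -1, -1, -1, -1, -1, -1, -1]

```text
clock: 34.88
tool_pos: [0.53, 0.1451, 0.2227]
eef_rot: [0.757, 0.654, 0.003, 0.002]
contact_force: [-0.1, 0.3, -0.3]
opening: 0.01
finger_force: 0.0
```

```bash
python3 -c "
from h import *
rows([.6362,.0171,.22],115.75,14)"
```

```text
14 rows t [-0.0143, -0.0024, 0.0002] rot [0.03, 0.02, -8.87]
```

Emit:
play_rows:
  translation:
    - [-0.0143, -0.0024, 0]
    - [-0.0143, -0.0024, 0]
    - [-0.0143, -0.0024, 0]
    - [-0.0143, -0.0024, 0]
    - [-0.0143, -0.0024, 0]
    - [-0.0143, -0.0024, 0]
    - [-0.0143, -0.0024, 0]
    - [-0.0143, -0.0024, 0]
    - [-0.0143, -0.0024, 0]
    - [-0.0143, -0.0024, 0]
    - [-0.0143, -0.0024, 0]
    - [-0.0143, -0.0024, 0]
    - [-0.0143, -0.0024, 0]
    - [-0.0143, -0.0024, 0]
    - [0, 0, 0]
    - [0, 0, 0]
    - [0, 0, 0]
  delta_rot:
    - [0, 0, -8.87]
    - [0, 0, -8.87]
    - [0, 0, -8.87]
    - [0, 0, -8.87]
    - [0, 0, -8.87]
    - [0, 0, -8.87]
    - [0, 0, -8.87]
    - [0, 0, -8.87]
    - [0, 0, -8.87]
    - [0, 0, -8.87]
    - [0, 0, -8.87]
    - [0, 0, -8.87]
    - [0, 0, -8.87]
    - [0, 0, -8.87]
    - [0, 0, 0]
    - [0, 0, 0]
    - [0, 0, 0]
  grip: [-1, -1, -1, -1, -1, -1, -1, -1, -1, -1, -1, -1, -1, -1, -1, -1, -1]

```text
clock: 37.0
tool_pos: [0.6335, 0.0174, 0.219]
eef_rot: [-0.223, 0.975, -0.0, -0.001]
contact_force: [-0.1, -0.0, 0.3]
opening: 0.002
finger_force: 0.0
```

```bash
python3 - <<'E'
from h import *
import pickle
s=r.get_state();print(s["tool_pos"],s["clock"])
c=r.get_calibration("wrist");a=r.snapshot("wrist");cv2.imwrite("pics/w12.png",a);pickle.dump(c,open("w12.pkl","wb"))
g=cv2.cvtColor(a,cv2.COLOR_BGR2GRAY);print(g[123:134,:].mean(0).astype(int)[278:362].tolist())
# post outer edge positions, per pic, narrow band on posts, sub-pixel; lengths via calibration at z=.06
def edges(n,v,cols):
    g=cv2.cvtColor(cv2.imread(f"pics/{n}.png"),cv2.COLOR_BGR2GRAY).astype(float);c=pickle.load(open(n+".pkl","rb"))
    pr=g[v-4:v+5].mean(0);pr=cv2.GaussianBlur(pr[None],(3,1),0)[0];d=np.gradient(pr)
    def pk(lo,hi,sg):
        w=sg*d[lo:hi];i=lo+int(np.argmax(w));y=sg*d[i-1:i+2];return i+.5*(y[0]-y[2])/(y[0]-2*y[1]+y[2])
    l=pk(cols[0]-4,cols[0]+5,-1);rr=pk(cols[1]-4,cols[1]+5,1)
    L=np.linalg.norm(pix2w(c,(l,v),.06)-pix2w(c,(rr,v),.06));print(n,l,rr,"reading",L-.027)
edges("w5",129,(292,346));edges("w7",128,(285,353));edges("w11",126,(282,345));edges("w12",126,(282,344))
c12=[(n,np.round(pickle.load(open(n+".pkl","rb"))["eye"],4)) for n in("w5","w7","w11","w12")];print(c12)
E
```

```text
[0.63348792 0.01737055 0.21901238] 37.0
[216, 217, 216, 208, 168, 109, 72, 69, 69, 70, 70, 71, 71, 71, 71, 71, 68, 64, 56, 49, 51, 77, 121, 149, 155, 156, 156, 156, 155, 156, 155, 156, 155, 155, 154, 155, 154, 155, 154, 154, 155, 155, 155, 155, 156, 155, 154, 154, 155, 150, 131, 95, 64, 63, 69, 71, 72, 71, 71, 72, 71, 71, 72, 71, 69, 82, 120, 144, 149, 145, 142, 141, 140, 139, 141, 140, 140, 140, 138, 137, 136, 135, 136, 136]
w5 291.4943289224953 346.26952141057933 reading 0.019414432129871966
w7 285.14516129032256 352.70983606557377 reading 0.030043215610184703
w11 282.586682427108 345.62881355932205 reading 0.026044238773293062
w12 282.307560137457 343.7989392478303 reading 0.024595322315594404
[('w5', array([ 0.5698, -0.0059,  0.3025])), ('w7', array([ 0.5687, -0.0144,  0.3019])), ('w11', array([ 0.5679, -0.0137,  0.3015])), ('w12', array([ 0.5659, -0.0144,  0.3009]))]
```

The rule now reads 24.6 mm. The two readings were 19.4 mm and 30.0 mm, so their mean is 24.7 mm. The arm is clear, so I'm handing in.

```bash
python3 -c "
from plant import r
print(r.finish_job())"
```

```text
the job is handed in; nothing more can be done
None
```

The job is handed in: readings were about 19.4 mm (tall-post diagonal) and 30.0 mm (other diagonal), and after two gentle pushes (peak about 12 N) the rule, released on the second diagonal, reads about 24.6 mm against the 24.7 mm mean, though I did not view a picture after the last push.

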